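# Free the plate tray of a dead sample loader through its release hole

## Task

The sample loader has lost power with a well plate locked inside. Take the release pin (the slim bare-metal one with the disc collar) from the tool stand and push it down the small release hole in the top of the loader until the catch lets go and the tray springs out a little. Put the pin back upright in its place in the stand, then draw the tray straight out to its stop with the plate still lying in its nest; leave the other things on the bench alone.

Things in the scene. Friction and masses are not known exactly. Their poses are not given: they have to be found in the camera images.
- loader: Fixed sample loader: low white and grey box, 290 mm deep (its x), 240 wide (its y), 100 high, with a white drive housing 45 mm higher across the rear of its top (its x 57 to 143 mm). Origin: centre of its underside, on the bench. Its +x points from front to rear; the front is at its x = -145 mm and the tray comes out there along -x. Upright, turned about the vertical only
- release_hole (a point): Centre of the mouth of the round release hole, 11 mm across, in a steel bushing 25 mm across, on the loader's flat top deck (6 mm thick, top 100 mm above the bench), at the loader's x = -55, y = +92 mm. The hole goes straight down; the arm of the catch lies hidden below it, 38 mm under the mouth
- catch (a joint): Angle of the hidden catch (rad): 0 at rest, about 0.23 where it lets the tray go, 0.45 at its end stop. A flat steel arm under the hole, at least 18 x 18 mm: pushed 7 to 8 mm down (45 to 46 mm below the hole's mouth) it lets go, at 12 to 13 mm it meets its stop. It takes about 6 N to let go and 8 to 10 N at the stop; it springs back when the pin is withdrawn
- tray (a joint): How far the tray is out along the loader's -x (m): 0 shut and locked, its front panel flush with the loader's front, nothing to hold; once the catch lets go a spring pushes it out to about 0.063, where it stays; 0.140 fully out, at its stop. It slides with about 1 N of friction and light drag and stays where it is left; pushed right back in (12 to 15 N) it locks again
- tray_front (a point): Middle of the top edge of the tray's upright front panel, moving with the tray. Panel: 10 mm thick (along the loader's x), 160 mm wide, 16 to 74 mm above the bench. Behind it 38 mm of bare tray floor (28 mm above the bench) are free before the plate; with the tray sprung out 50 mm are open between panel and loader, so it can be taken from above, one finger before and one behind
- tray_nest (a point): Middle of the plate's nest, on the tray floor 28 mm above the bench, moving with the tray, 91 mm behind the middle of the front panel. Four lips 5 mm high hold the plate with 2 mm of play
- plate: Loose white 96-well plate, 85.5 mm (its x, along the tray's travel) by 127.8 mm by 14.4 mm, 60 g, lying in the tray's nest, hidden while the tray is shut. Origin: centre of its underside
- stand: Fixed tool stand: white bar 190 mm long (its x), 50 wide, 26 thick on two metal ends, its top 80 mm above the bench, open below down to a 5 mm base plate. Three round slots 13 mm across go down through the bar at its x = -65, 0 and 65 mm, y = 0; the release pin and two screwdrivers stand in them, in any order. Origin: centre of its underside; z up
- pin: Loose release pin, 70 g, upright in a slot of the stand: slim straight metal handle, 17 mm diameter, 58 mm long, fine dark grooves; below it a disc collar, 22 mm diameter, 4 mm thick, resting on the bar; below that a steel rod, 5 mm diameter, reaching 65 mm below the collar's underside. Origin: centre of the collar's underside; +z up along the handle, its top at z = 62 mm
- pin_tip (a point): Rounded lower end of the pin's rod, 65 mm below the pin's origin along its axis
- screwdriver: Screwdriver with a waisted fluted black plastic handle 28 mm in diameter and 85 mm high, standing in the stand. Not needed. Origin: underside of the handle, on the bar
- hex_driver: Stubby driver with a waisted fluted black plastic handle 33 mm in diameter and 58 mm high, standing in the stand. Not needed. Origin: underside of the handle, on the bar
- tip_box: Bystander: pipette tip box, grey with clear lid, 124 x 89 x 81 mm. Origin: centre of its underside
- tube_rack: Bystander: white rack with four capped tubes, 110 x 190 mm, 116 mm high. Origin: centre of its underside
- beaker: Bystander: empty glass beaker, 68 mm across, 85 mm high. Origin: centre of its underside
Not all that is in view belongs to the job. What is shaped like the pin but purple is not meant.

How it is judged:
On the way:
1. with the pin's rod down the release hole, the catch lets go and the tray springs out (value of joint tray above 0.01 m and z of pin_tip in the frame of loader below 0.07 m and horizontal distance between pin_tip and release_hole below 0.012 m), for 0.05 s.
At the end, for the whole second after the job is handed in: The tray is out to its stop (within 10 mm) and still, the plate lies flat in its nest (within 6 mm), and the pin stands upright (within 8 degrees) and at rest in a slot of the stand, its collar down on the bar (within 6 mm) (value of joint tray above 0.13 m and velocity of joint tray below 0.01 m/s and distance between plate and tray_nest below 0.006 m and angle between plate's own z axis and vertical below 0.06 rad and z of pin in the frame of stand between 0.074 and 0.086 m and x of pin in the frame of stand between -0.08 and 0.08 m and y of pin in the frame of stand between -0.01 and 0.01 m and angle between pin's own z axis and vertical below 0.15 rad and linear speed of pin below 0.02 m/s); the robot touches nothing.
It fails at once if another thing on the bench or in the stand is shifted by more than 30 mm or knocked over (distance of any of screwdriver, hex_driver, tip_box, tube_rack, beaker from where it was at the start of the episode above 0.03 m or angle between any of beaker, tube_rack's own z axis and vertical above 0.7 rad).
It fails at once if the plate is thrown out of its nest (distance between plate and tray_nest above 0.02 m).
It also fails if it takes over 62 s, if anything falls off the work surface, if the arm or the gripper's body presses on something with over 40 N, if the wrist force passes 120 N, or if a joint passes its speed limit or range.

## Robot

A 7-joint arm with a two-finger parallel gripper is mounted at the origin on the work surface. World frame = base frame: x ahead of the robot, y to its left, z up, the work surface at z = 0. Lengths are in m, angles in rad, forces in N, time in s.
With the tool pointing down it reaches from about 0.425 to 0.925 m from the base axis. Payload 6.8 kg.
Tool frame: the origin (TCP) lies midway between the tips of the shut fingers; the grasp point (between the pads) lies 19 mm behind it; z points along the fingers, y is the line along which they close (so a half turn about z gives the same grasp; the last joint's range is limited). The gripper opens to 85 mm and grips with 20 to 120 N. Pads are 22 mm wide; open, the fingers measure 114 mm over their backs; the gripper's body (76 mm by 85 mm) begins 54 mm behind the grasp point. The pads swing forward as they close: fully open they stand 13 mm farther back than shut.
Start: joints at [-1.385, 0.477, 0.022, 1.555, -0.011, 1.109, -0.083], TCP at [0.195, 0.646, 0.231] pointing down, gripper open.
Joint ranges: [-2.96, 2.96], [-0.34, 2.1], [-1.41, 1.46], [0.24, 2.44], [-1.37, 4.51], [0.17, 1.92], [-2.96, 2.96]. Speed limits (rad/s): [2.39, 2.39, 3.14, 3.14, 3.14, 3.14, 3.14].

## Interface

Orientations are given as a rotation vector (axis times angle).
In Python, from bench import get_obs, grab_frame, camera_params, r gives the robot as it stands.
- The arm moves only by the shell command python3 -m jog 'ROWS' [FORCE]. ROWS is JSON, a list of rows, each an object of numbers: "rx", "ry", "rz": the turn, a rotation vector about the world's x, y, z scaled (see below); "x", "y", "z": the shift along the world's x, y, z scaled (see below); "jaw": the opening, from -1 (shut) to 1 (fully open). In form: [{"rx": .., "ry": .., "rz": .., "x": .., "y": .., "z": .., "jaw": ..}, ...]. A call has 1 to 8 rows; each row shifts and turns the commanded pose from where the row before left it; what a row does not reach is not made up. The controller multiplies each number of a shift by 60 mm and each number of a turn by 10 degrees. A row lasts 1/8 s, in which the tool goes at most 62.5 mm and 10.7 degrees, less where a joint would pass 70% of its speed; a pose out of reach is approached as far as the arm can. A call with a number of a shift or a turn outside -1 to 1 is refused whole. A call with a gripper value outside its range is refused whole. The fingers move at their own pace and stop on an object; FORCE is the grip in N (left out, the last holds). Time passes only in rows, so rows that do not move let the fingers close. It gives the time, the measured TCP pose, the force, the opening and the grip force at its end, in the units of the state.
- get_obs(): the state, without advancing time (a new reading comes with each control period).
- grab_frame(name): name is "scene" or "top" or "wrist"; returns the picture (480x640x3 uint8, red, green, blue); there is no depth.
- camera_params(name): a dict with "fx", "fy", "cx", "cy" (pixels), "R" (3x3) and "t" (3): a world point X has camera coordinates R X + t. Camera axes: x right, y down, z forward; pixel columns grow to the right and rows downward; lengths in m; the calibration is good to about 2 mm. A picture is of the moment at which its call begins: read the wrist's pose just before it. camera_params takes no time and is no camera call; for the wrist camera it gives the pose at the moment of the call.
- r.hand_in(): hands the job in; it is judged then, once.
The state is a dict: "clock": time; "joints": joint angles; "qvel": joint speeds; "tau": joint torques, N m; "tcp_pos": TCP position; "orientation": TCP orientation; "contact_force": force on the tool from outside, world axes, zero at the start; "moment": the same for the moment, N m; "grip_width": finger opening in m; "gripper_force": force on a finger pad.
Only numpy, scipy, OpenCV 4.12 (cv2) and the standard library are available. Lean on these libraries where they do the work, as an engineer would, in place of code of your own. Each camera call takes 0.05 s, during which the arm holds its last target. There are 200 camera calls.

## Working session

There is one attempt and no reset: what is moved stays moved. The work goes in short steps, Python scripts to look and compute and a shell command to move; the robot and the scene stay as the last step left them, time stands still between calls to the robot, and variables do not carry over. Pictures are saved under pics/ and viewed, at most 10 in all, crops included, and the job is handed in when it is done.

```bash
ls; mkdir -p pics; python3 - <<'E'
from bench import *
import cv2,numpy as np
o=get_obs();print({k:np.round(v,3).tolist() for k,v in o.items()})
for n in("scene","top","wrist"):
    p=camera_params(n);f=grab_frame(n);cv2.imwrite(f"pics/{n}0.png",f[:,:,::-1]);print(n,{k:np.round(v,3).tolist() for k,v in p.items()})
E
```

```text
pics
{'clock': 0.0, 'joints': [-1.385, 0.478, 0.022, 1.556, -0.012, 1.109, -0.083], 'qvel': [-0.0, -0.0, -0.001, 0.0, 0.001, 0.001, 0.001], 'tau': [-0.001, -59.646, 1.608, -28.117, 0.012, 0.01, -0.0], 'tcp_pos': [0.195, 0.646, 0.23], 'orientation': [-0.46, -3.108, 0.003], 'contact_force': [0.092, -0.304, -0.356], 'moment': [0.03, -0.016, 0.032], 'gripper_force': 0.0, 'grip_width': 0.085}
scene {'fx': 483.217, 'fy': 483.217, 'cx': 321.992, 'cy': 244.921, 'R': [[0.529, 0.848, 0.02], [0.565, -0.335, -0.754], [-0.633, 0.41, -0.657]], 't': [-0.235, -0.274, 1.43]}
top {'fx': 435.556, 'fy': 435.556, 'cx': 319.347, 'cy': 235.305, 'R': [[0.026, -0.999, 0.025], [-0.991, -0.029, -0.129], [0.129, -0.022, -0.991]], 't': [-0.095, 0.545, 0.92]}
wrist {'fx': 405.236, 'fy': 405.236, 'cx': 319.915, 'cy': 242.588, 'R': [[0.29, 0.957, -0.002], [0.921, -0.278, 0.273], [0.261, -0.081, -0.962]], 't': [-0.675, -0.034, 0.379]}
```

View pics/top0.png

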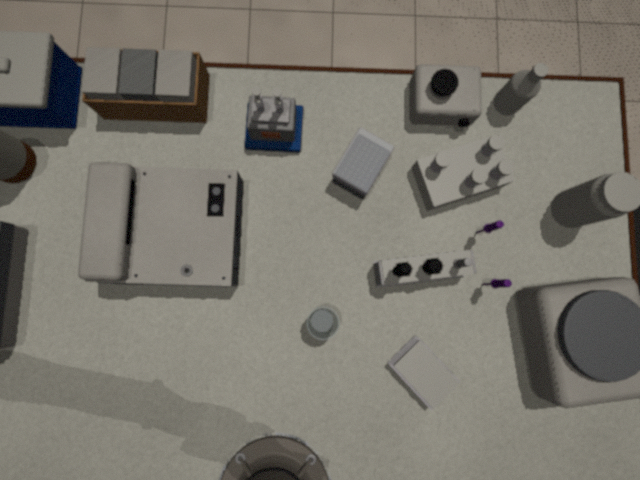

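View pics/scene0.png

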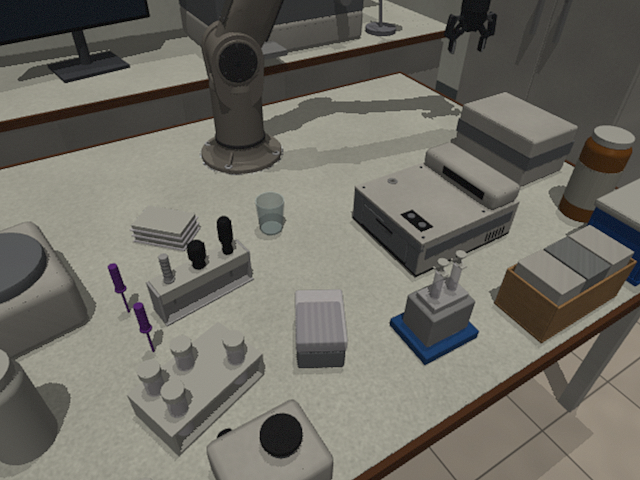

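Top view: the loader is at (80–243, 163–287), front facing image right. Its bushing is at about (186,270). The stand is at (377–475, 250–287).

Pin candidates:
- silver upright in the stand's right slot, top (463,262), scene (166,265)
- purple pins at (495,227) and (500,283), wrong colour
- black-handled drivers at (402,269) and (432,266), which are the screwdrivers

The silver one fits, so I'll confirm it in an enlarged crop.

```bash
cat > h.py <<'E'
import numpy as np,cv2
from bench import *
def ray(p,u,v):
    R=np.array(p["R"]);c=-R.T@np.array(p["t"]);d=R.T@np.array([(u-p["cx"])/p["fx"],(v-p["cy"])/p["fy"],1]);return c,d/np.linalg.norm(d)
def onz(p,u,v,z):
    c,d=ray(p,u,v);return c+d*(z-c[2])/d[2]
def tri(a,b):
    A=[];y=[]
    S=np.zeros((3,3));q=np.zeros(3)
    for c,d in(a,b):
        P=np.eye(3)-np.outer(d,d);S+=P;q+=P@c
    return np.linalg.solve(S,q)
def proj(p,X):
    c=np.array(p["R"])@X+np.array(p["t"]);return np.array([p["fx"]*c[0]/c[2]+p["cx"],p["fy"]*c[1]/c[2]+p["cy"]])
E
python3 - <<'E'
from h import *
t=cv2.imread("pics/top0.png");s=cv2.imread("pics/scene0.png")
def cr(i,x,y,w,h,k):return cv2.resize(i[y:y+h,x:x+w],None,fx=k,fy=k,interpolation=cv2.INTER_CUBIC)
A=cr(t,370,220,110,75,4);B=cr(s,140,205,120,125,4)[:, :360];C=cr(t,125,160,125,132,2.3)
o=np.zeros((600,800,3),np.uint8);o[:300,:440]=A;o[:500,440:800]=B;o[300:300+C.shape[0]][:300,:C.shape[1]]=C[:300]
cv2.imwrite("pics/crop1.png",o)
p=camera_params("top")
g=cv2.cvtColor(t,cv2.COLOR_BGR2GRAY)
# small dark dots in deck
m=cv2.adaptiveThreshold(g,255,cv2.ADAPTIVE_THRESH_MEAN_C,cv2.THRESH_BINARY_INV,11,18)[160:290,130:245]
n,l,st,c=cv2.connectedComponentsWithStats(m)
for i in range(1,n):
    if 2<st[i,4]<80: 
        u,v=c[i]+[130,160];print(np.round([u,v],1),st[i,4],np.round(onz(p,u,v,.1),4))
E
```

```text
[144.2 173.3] 12 [0.6573 0.2866 0.1   ]
[229.  176.2] 10 [0.6569 0.1122 0.1   ]
[186.4 270. ] 25 [0.4605 0.1873 0.1   ]
[135.6 275.4] 13 [0.4471 0.2876 0.1   ]
[223.3 277.8] 12 [0.447  0.1125 0.1   ]
[143.8 284.4] 41 [0.4296 0.2699 0.1   ]
[164.3 285.2] 6 [0.4291 0.2291 0.1   ]
[179.  285.4] 29 [0.4293 0.2001 0.1   ]
[209.5 286.3] 47 [0.4292 0.1393 0.1   ]
```

View pics/crop1.png

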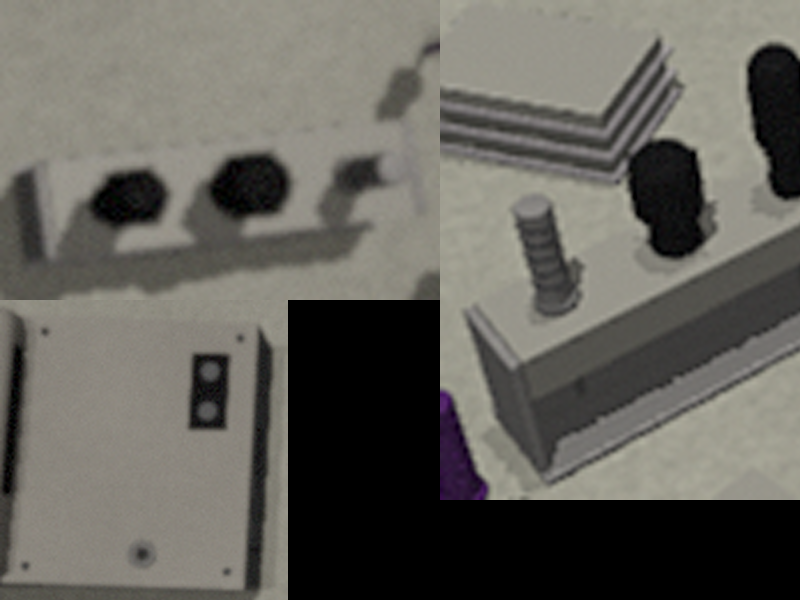

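Crop: the right-slot tool is a slim grooved bare-metal handle with a disc collar, so it is the pin. Its handle top is at top (468,261) and scene (163.5,256.5). The bushing hole is at (186.4,270).

```bash
python3 - <<'E'
from h import *
p=camera_params("top");s=camera_params("scene")
print("pintop",tri(ray(p,468.2,261.2),ray(s,163.5,256.5)), onz(p,468.2,261.2,.142),onz(s,163.5,256.5,.142))
print("collar",onz(s,168.7,280.3,.084))
a,b=onz(p,385,260,.08),onz(p,470,250.5,.08);print("edge",a,b,np.degrees(np.arctan2(*(b-a)[[1,0]])))
a,b=onz(p,383,284.5,.08),onz(p,460,276.5,.08);print("edge2",a,b,np.degrees(np.arctan2(*(b-a)[[1,0]])))
print("beaker",onz(p,321,320,.085)); print("front",onz(p,240,230,.1))
w=camera_params("wrist");o=get_obs();c=-np.array(w["R"]).T@w["t"];print("wristcam-tcp",c-o["tcp_pos"],w["R"][2])
E
```

```text
pintop [ 0.49065519 -0.37028465  0.14167722] [ 0.49081603 -0.36966197  0.142     ] [ 0.49065824 -0.37076469  0.142     ]
collar [ 0.49280185 -0.37302079  0.084     ]
edge [ 0.49342002 -0.21731227  0.08      ] [ 0.51842715 -0.39675363  0.08      ] -82.06630141315922
edge2 [ 0.44245627 -0.21348039  0.08      ] [ 0.46330513 -0.37466702  0.08      ] -82.62993445000227
beaker [ 0.36728422 -0.08663161  0.085     ]
front [0.54497514 0.08392551 0.1       ]
wristcam-tcp [-0.06801347  0.02124352  0.14227191] [ 0.26101241 -0.08048484 -0.96197438]
```

```bash
python3 -m jog '[{"x":0.61,"y":-0.82,"rz":-0.9},{"x":0.61,"y":-0.82,"rz":-0.9},{"x":0.61,"y":-0.82,"rz":-0.9},{"x":0.61,"y":-0.82,"rz":-0.9},{"x":0.61,"y":-0.82,"rz":-0.9},{"x":0.61,"y":-0.82,"rz":-0.9},{"x":0.61,"y":-0.82,"rz":-0.9},{"y":-0.9,"rz":-0.26}]' 60
python3 -m jog '[{"y":-0.95},{"y":-0.95},{"y":-0.95},{"y":-0.95},{"y":-0.95},{"y":-0.95},{"y":-0.95},{"y":-0.95}]'
python3 -c "
from h import *
o=get_obs();print(o['tcp_pos'],o['orientation'],o['joints'])"
```

```text
[0.1953651  0.64566304 0.23056359] [-4.59807465e-01 -3.10767236e+00  2.14879408e-03] [-1.38509725  0.47762905  0.02236068  1.55616071 -0.01148673  1.10930211
 -0.08309896]validation failed for argument at $[0]...
validation failed for argument at $[0]...
```

The rows were refused, so I'll try again with every field filled in.

```bash
python3 -m jog '[{"rx":0,"ry":0,"rz":-0.9,"x":0.61,"y":-0.82,"z":0,"jaw":1},{"rx":0,"ry":0,"rz":-0.9,"x":0.61,"y":-0.82,"z":0,"jaw":1},{"rx":0,"ry":0,"rz":-0.9,"x":0.61,"y":-0.82,"z":0,"jaw":1},{"rx":0,"ry":0,"rz":-0.9,"x":0.61,"y":-0.82,"z":0,"jaw":1},{"rx":0,"ry":0,"rz":-0.9,"x":0.61,"y":-0.82,"z":0,"jaw":1},{"rx":0,"ry":0,"rz":-0.9,"x":0.61,"y":-0.82,"z":0,"jaw":1},{"rx":0,"ry":0,"rz":-0.9,"x":0.61,"y":-0.82,"z":0,"jaw":1},{"rx":0,"ry":0,"rz":-0.26,"x":0,"y":-0.9,"z":0,"jaw":1}]' 60
python3 -c "
from h import *
o=get_obs();print(o['tcp_pos'],o['orientation'],o['joints'])"
```

```text
clock: 1.15
tcp_pos: [0.454, 0.2454, 0.2314]
orientation: [2.075, 2.356, 0.001]
contact_force: [0.2, -0.1, -0.1]
grip_width: 0.0855
gripper_force: 0.0
[0.45397229 0.24542421 0.23139971] [2.07519111e+00 2.35639593e+00 1.39379650e-03] [-0.96679425  0.21948641  0.408474    1.95443784 -0.10223791  0.98630403
 -0.38392348]
```

```bash
python3 -m jog '[{"rx":0,"ry":0,"rz":0,"x":0.08,"y":-0.95,"z":0,"jaw":1},{"rx":0,"ry":0,"rz":0,"x":0.08,"y":-0.95,"z":0,"jaw":1},{"rx":0,"ry":0,"rz":0,"x":0.08,"y":-0.95,"z":0,"jaw":1},{"rx":0,"ry":0,"rz":0,"x":0.08,"y":-0.95,"z":0,"jaw":1},{"rx":0,"ry":0,"rz":0,"x":0.08,"y":-0.95,"z":0,"jaw":1},{"rx":0,"ry":0,"rz":0,"x":0.08,"y":-0.95,"z":0,"jaw":1},{"rx":0,"ry":0,"rz":0,"x":0.08,"y":-0.95,"z":0,"jaw":1},{"rx":0,"ry":0,"rz":0,"x":0.06,"y":-0.95,"z":0,"jaw":1}]'
python3 -m jog '[{"rx":0,"ry":0,"rz":0,"x":0,"y":-0.89,"z":0,"jaw":1},{"rx":0,"ry":0,"rz":0,"x":0,"y":-0.89,"z":0,"jaw":1},{"rx":0,"ry":0,"rz":0,"x":0,"y":-0.89,"z":0,"jaw":1},{"rx":0,"ry":0,"rz":0,"x":0,"y":0,"z":0,"jaw":1}]'
python3 - <<'E'
from h import *
import json
w=camera_params("wrist");f=grab_frame("wrist");cv2.imwrite("pics/w1.png",f[:,:,::-1]);o=get_obs()
json.dump({k:np.array(v).tolist() for k,v in w.items()},open("w1.json","w"))
print(o["joints"],proj(w,np.array([.491,-.3705,.142])))
E
```

```text
clock: 2.15
tcp_pos: [0.4888, -0.2098, 0.2313]
orientation: [2.069, 2.364, 0.001]
contact_force: [0.6, 0.1, -0.4]
grip_width: 0.0858
gripper_force: 0.0
clock: 2.65
tcp_pos: [0.4867, -0.3736, 0.2313]
orientation: [2.078, 2.355, -0.005]
contact_force: [0.0, 0.2, -0.3]
grip_width: 0.0854
gripper_force: 0.0
[ 0.03302956  0.44266115  0.6988076   1.74684831 -0.3183363   1.06903241
  0.96776878] [330.78280255 245.7505391 ]
```

View pics/w1.png

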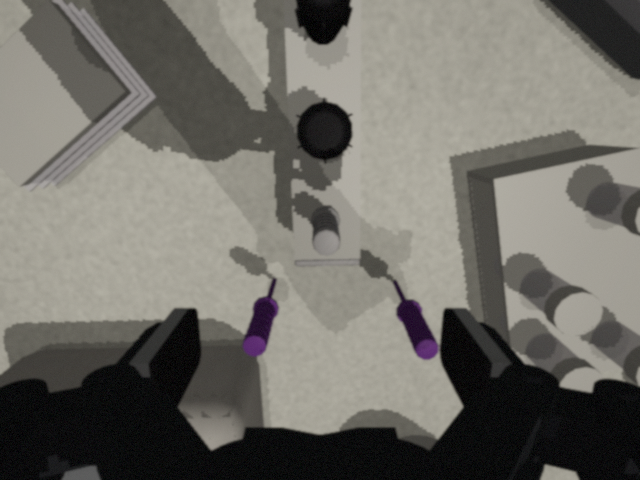

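Wrist view: the pin's top face is at (326,242), the drivers are behind it at (324,130) and (323,15). The purple pins stand at (262,325) and (415,325), close to where the fingers will come down, so I'll check the clearance.

```bash
python3 - <<'E'
from h import *
import json
w=json.load(open("w1.json"));p=camera_params("top")
im=cv2.imread("pics/w1.png");g=cv2.cvtColor(im,cv2.COLOR_BGR2GRAY).astype(int)
m=(g[220:258,305:350]>np.percentile(g[220:258,305:350],0)).astype(np.uint8)
P=onz(w,326,241.5,.142);print("pin",P)
print("drivers top",onz(w,324,130,.138))
th=np.radians(-82.4);X=np.array([np.cos(th),np.sin(th)]);Y=np.array([-X[1],X[0]])
def rel(q):d=q[:2]-P[:2];return np.round([d@X*1e3,d@Y*1e3],0)
t=cv2.imread("pics/top0.png");hsv=cv2.cvtColor(t,cv2.COLOR_BGR2HSV);hw=cv2.cvtColor(im,cv2.COLOR_BGR2HSV)
for n,h,c in(("top",hsv,p),("wrist",hw,w)):
    k=cv2.inRange(h,(125,80,30),(165,255,255));N,l,st,ce=cv2.connectedComponentsWithStats(k)
    for i in range(1,N):
        if st[i,4]>20: print(n,st[i],ce[i].round(1))
for nm,a,b in(("L head",(509,283),(256,346)),("R head",(501,224),(427,349))):
    q=tri(ray(p,*a),ray(w,*b));print(nm,q,rel(q))
for a in((274,281),(394,281)):
    print("foot",rel(onz(w,*a,0)))
print("edge",onz(w,286,30,.08),onz(w,295,250,.08),onz(w,358,250,.08))
for e in((286,30,295,250),(361,30,359,250)):
    d=onz(w,*e[2:],.08)-onz(w,*e[:2],.08);print(np.degrees(np.arctan2(d[1],d[0])))
print("mid stand end",[onz(w,u,262,.08) for u in(295,358)])
E
```

```text
pin [ 0.48783613 -0.3682466   0.142     ]
drivers top [ 0.47857686 -0.30516304  0.138     ]
top [484 221  19  11 106] [493.1 225.8]
top [491 280  20   7 110] [500.5 282.9]
wrist [ 243  280   35   77 1232] [260.1 325.3]
wrist [ 394  282   44   77 1254] [416.7 328. ]
L head [ 0.45042    -0.45989447  0.11593957] [ 86. -49.]
R head [ 0.57176184 -0.44853506  0.11283277] [91. 73.]
foot [ 81. -50.]
foot [81. 68.]
edge [ 0.44636801 -0.24613951  0.08      ] [ 0.46843216 -0.39521611  0.08      ] [ 0.51576515 -0.38924742  0.08      ]
-81.58102952781584
-81.82086706441036
mid stand end [array([ 0.46946427, -0.40475081,  0.08      ]), array([ 0.51720526, -0.39872742,  0.08      ])]
```

```bash
python3 -m jog '[{"rx":0,"ry":0,"rz":0.05,"x":0.05,"y":0.06,"z":-0.7,"jaw":1},{"rx":0,"ry":0,"rz":0,"x":0,"y":0,"z":-0.7,"jaw":1},{"rx":0,"ry":0,"rz":0,"x":0,"y":0,"z":-0.5,"jaw":1},{"rx":0,"ry":0,"rz":0,"x":0,"y":0,"z":-0.2,"jaw":1},{"rx":0,"ry":0,"rz":0,"x":0,"y":0,"z":0,"jaw":1}]'
python3 -m jog '[{"rx":0,"ry":0,"rz":0,"x":0,"y":0,"z":0,"jaw":-1},{"rx":0,"ry":0,"rz":0,"x":0,"y":0,"z":0,"jaw":-1},{"rx":0,"ry":0,"rz":0,"x":0,"y":0,"z":0,"jaw":-1},{"rx":0,"ry":0,"rz":0,"x":0,"y":0,"z":0,"jaw":-1},{"rx":0,"ry":0,"rz":0,"x":0,"y":0,"z":0,"jaw":-1},{"rx":0,"ry":0,"rz":0,"x":0,"y":0,"z":0,"jaw":-1},{"rx":0,"ry":0,"rz":0,"x":0,"y":0,"z":0,"jaw":-1},{"rx":0,"ry":0,"rz":0,"x":0,"y":0,"z":0,"jaw":-1}]' 70
```

```text
clock: 3.32
tcp_pos: [0.4921, -0.3639, 0.1051]
orientation: [-2.058, -2.373, -0.0]
contact_force: [0.4, 0.1, 1.1]
grip_width: 0.0856
gripper_force: 0.0
clock: 4.32
tcp_pos: [0.4919, -0.3651, 0.1056]
orientation: [2.06, 2.372, 0.0]
contact_force: [-1.3, 1.0, 4.3]
grip_width: 0.0153
gripper_force: 68.2
```

```bash
python3 -m jog '[{"rx":0,"ry":0,"rz":0,"x":0,"y":0,"z":0.2,"jaw":-1},{"rx":0,"ry":0,"rz":0,"x":0,"y":0,"z":0.5,"jaw":-1},{"rx":0,"ry":0,"rz":0,"x":0,"y":0,"z":0.7,"jaw":-1},{"rx":0,"ry":0,"rz":0,"x":0,"y":0,"z":0.7,"jaw":-1},{"rx":0,"ry":0,"rz":0,"x":0,"y":0,"z":0.5,"jaw":-1},{"rx":0,"ry":0,"rz":0,"x":0,"y":0,"z":0.4,"jaw":-1},{"rx":0,"ry":0,"rz":0,"x":0,"y":0,"z":0,"jaw":-1},{"rx":0,"ry":0,"rz":0,"x":0,"y":0,"z":0,"jaw":-1}]'
python3 - <<'E'
from h import *
import json
o=get_obs();W=camera_params("wrist");fs={n:grab_frame(n)[:,:,::-1].copy() for n in("top","scene","wrist")}
T=camera_params("top");S=camera_params("scene");X=np.array(o["tcp_pos"])
for n,c in(("top",T),("scene",S)):print(n,proj(c,X),proj(c,X-[0,0,.09]))
print(X,o["orientation"])
cv2.imwrite("pics/w2.png",fs["wrist"]);cv2.imwrite("pics/t2.png",fs["top"]);cv2.imwrite("pics/s2.png",fs["scene"])
def cr(i,cx,cy,w,h,k):
    x=int(max(0,cx-w//2));y=int(max(0,cy-h//2));print("crop",x,y);return cv2.resize(i[y:y+h,x:x+w],None,fx=k,fy=k,interpolation=cv2.INTER_CUBIC)
u=proj(S,X-[0,0,.04]);v=proj(T,X-[0,0,.04])
o=np.hstack([cr(fs["scene"],*u,100,140,4)[:560,:400],cr(fs["top"],*v,100,140,4)[:560,:400]]);cv2.imwrite("pics/c2.png",o)
E
```

```text
clock: 5.32
tcp_pos: [0.4915, -0.3644, 0.2844]
orientation: [-2.059, -2.371, 0.0]
contact_force: [-0.6, 0.1, -1.1]
grip_width: 0.0152
gripper_force: 68.2
top [496.79392915 254.63092463] [475.73553861 258.77681426]
scene [150.37933051 190.58323489] [161.38295374 233.32714894]
[ 0.49147285 -0.36438107  0.28437597] [-2.05866902e+00 -2.37122848e+00  5.61119015e-05]
crop 105 140
crop 436 186
```

View pics/c2.png

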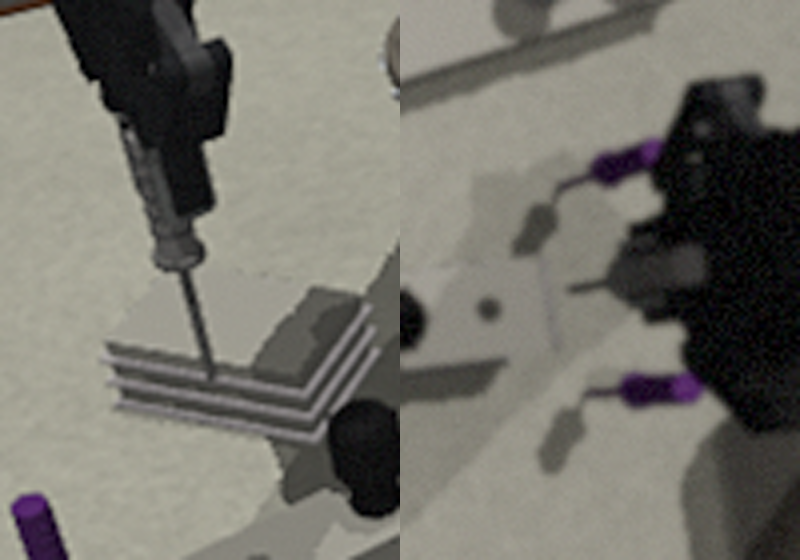

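```bash
python3 - <<'E'
from h import *
T=camera_params("top");S=camera_params("scene");X=np.array(get_obs()["tcp_pos"])
tip=tri(ray(T,478.5,258.3),ray(S,157.4,233.7));print("tip",tip,"rel tcp",tip-X)
for z in(.195,):print(onz(T,478.5,258.3,z),onz(S,157.4,233.7,z))
print("slot",onz(T,458.2,263.2,.08))
z=.26;print("collar by scene",onz(S,150,205.5,z))
# direct: top axis consistency
print("rod axis: top of rod px if vertical",proj(S,tip+[0,0,.065]),proj(T,tip+[0,0,.065]))
E
```

```text
tip [ 0.49194852 -0.37001314  0.19600989] rel tcp [ 0.00054773 -0.00560833 -0.08806326]
[ 0.49243812 -0.36927388  0.195     ] [ 0.48977222 -0.37073804  0.195     ]
slot [ 0.49098422 -0.37130655  0.08      ]
collar by scene [ 0.49597513 -0.37160973  0.26      ]
rod axis: top of rod px if vertical [150.0906735  203.45653244] [494.14155339 255.61600147]
```

```bash
python3 -m jog '[{"rx":0,"ry":0,"rz":0,"x":-0.05,"y":0.5,"z":0,"jaw":-1},{"rx":0,"ry":0,"rz":0,"x":-0.05,"y":0.95,"z":0,"jaw":-1},{"rx":0,"ry":0,"rz":0,"x":-0.05,"y":0.95,"z":0,"jaw":-1},{"rx":0,"ry":0,"rz":0,"x":-0.05,"y":0.95,"z":0,"jaw":-1},{"rx":0,"ry":0,"rz":0,"x":-0.05,"y":0.95,"z":0,"jaw":-1},{"rx":0,"ry":0,"rz":0,"x":-0.05,"y":0.95,"z":0,"jaw":-1},{"rx":0,"ry":0,"rz":0,"x":-0.05,"y":0.95,"z":0,"jaw":-1},{"rx":0,"ry":0,"rz":0,"x":-0.05,"y":0.95,"z":0,"jaw":-1}]'
python3 -m jog '[{"rx":0,"ry":0,"rz":0,"x":-0.05,"y":0.95,"z":-0.3,"jaw":-1},{"rx":0,"ry":0,"rz":0,"x":-0.05,"y":0.95,"z":-0.5,"jaw":-1},{"rx":0,"ry":0,"rz":0,"x":0,"y":0.24,"z":-0.4,"jaw":-1},{"rx":0,"ry":0,"rz":0,"x":0,"y":0,"z":0,"jaw":-1},{"rx":0,"ry":0,"rz":0,"x":0,"y":0,"z":0,"jaw":-1}]'
python3 - <<'E'
from h import *
o=get_obs();fs={n:grab_frame(n)[:,:,::-1].copy() for n in("top","scene","wrist")}
T=camera_params("top");S=camera_params("scene");X=np.array(o["tcp_pos"]);H=np.array([.4605,.1873,.1])
print(X,o["orientation"])
for n,f in fs.items():cv2.imwrite(f"pics/{n}3.png",f)
def cr(i,cx,cy,w,h,k):
    x=int(max(0,cx-w//2));y=int(max(0,cy-h//2));print("crop",x,y);return cv2.resize(i[y:y+h,x:x+w],None,fx=k,fy=k,interpolation=cv2.INTER_CUBIC)
o=np.hstack([cr(fs["scene"],*proj(S,H),66,80,6),cr(fs["top"],*proj(T,H),66,80,6)]);cv2.imwrite("pics/c3.png",o)
E
```

```text
clock: 6.48
tcp_pos: [0.4672, 0.0658, 0.2849]
orientation: [-2.06, -2.372, 0.0]
contact_force: [0.3, 0.2, -0.4]
grip_width: 0.0153
gripper_force: 68.3
clock: 7.1
tcp_pos: [0.4625, 0.1894, 0.2147]
orientation: [2.062, 2.37, -0.0]
contact_force: [-0.1, -0.1, -1.5]
grip_width: 0.0152
gripper_force: 68.3
[0.46248994 0.18941666 0.21474611] [ 2.06156428e+00  2.36980273e+00 -1.41643885e-04]
crop 360 141
crop 153 230
```

View pics/c3.png

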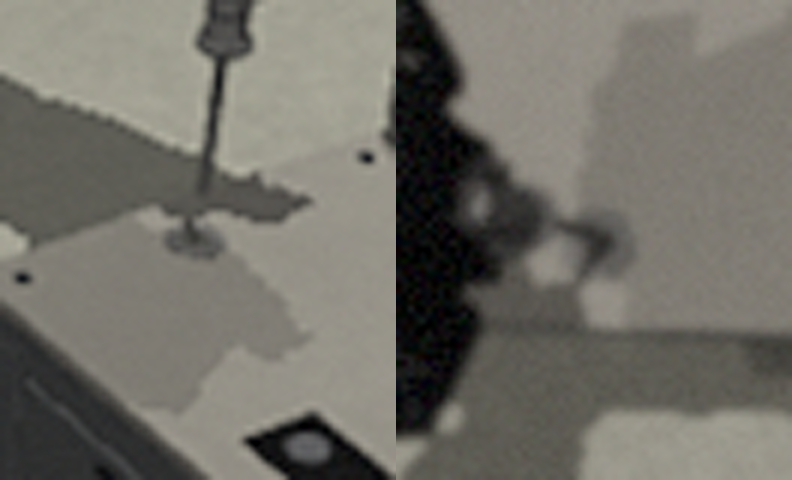

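```bash
python3 - <<'E'
from h import *
T=camera_params("top");S=camera_params("scene");X=np.array(get_obs()["tcp_pos"])
print("hole scene",onz(S,392.2,181.2,.1),"top",onz(T,186.4,270,.1))
tip=X+[.0005,-.0056,-.088];print("exp tip",tip,proj(T,tip),proj(S,tip),"crop top",(proj(T,tip)-[153,230])*6+[396,0],"scene",(proj(S,tip)-[360,141])*6)
print("tip scene obs",onz(S,394,173.2,tip[2]))
f=cv2.imread("pics/scene3.png");g=f[:,:,1]
E
```

```text
hole scene [0.45839157 0.18541211 0.1       ] top [0.46057673 0.187288   0.1       ]
exp tip [0.46328416 0.18414219 0.12731239] [184.2325159  267.96108937] [394.42241927 172.53687138] crop top [583.39509543 227.76653625] scene [206.53451563 189.22122831]
tip scene obs [0.46503689 0.18150132 0.12731239]
```

Scene crop: the tip is at (394,173), just short of the bushing at (392.2,181.2). I'll correct by about (-4, +3.5) mm, lower to just above the mouth and check again.

```bash
python3 -m jog '[{"rx":0,"ry":0,"rz":0,"x":-0.07,"y":0.06,"z":-0.3,"jaw":-1},{"rx":0,"ry":0,"rz":0,"x":0,"y":0,"z":0,"jaw":-1},{"rx":0,"ry":0,"rz":0,"x":0,"y":0,"z":0,"jaw":-1}]'
python3 - <<'E'
from h import *
o=get_obs();fs={n:grab_frame(n)[:,:,::-1].copy() for n in("top","scene")}
T=camera_params("top");S=camera_params("scene");X=np.array(o["tcp_pos"]);H=np.array([.4605,.1873,.1])
print(X);tip=X+[.0005,-.0056,-.088];print(tip)
def cr(i,x,y,w,h,k):return cv2.resize(i[y:y+h,x:x+w],None,fx=k,fy=k,interpolation=cv2.INTER_CUBIC)
print("exp tip crop",(proj(S,tip)-[372,155])*10,(proj(T,tip)-[166,245])*10+[400,0])
o=np.hstack([cr(fs["scene"],372,155,40,45,10),cr(fs["top"],166,245,40,45,10)]);cv2.imwrite("pics/c4.png",o)
E
```

```text
clock: 7.62
tcp_pos: [0.4584, 0.194, 0.1971]
orientation: [2.06, 2.371, 0.002]
contact_force: [-0.1, -0.4, -0.3]
grip_width: 0.0156
gripper_force: 68.3
[0.45836565 0.19403568 0.19706323]
[0.45886565 0.18843568 0.10906323]
exp tip crop [217.72166534 227.25429692] [585.02490107 256.19423713]
```

View pics/c4.png

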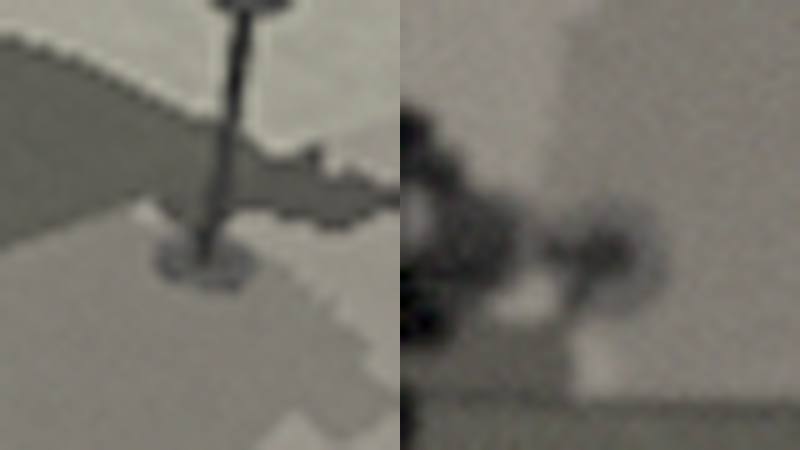

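Scene crop: the rod drops into the middle of the bushing at (204,262). Going in gently.

```bash
python3 -m jog '[{"rx":0,"ry":0,"rz":0,"x":0.015,"y":-0.01,"z":-0.1,"jaw":-1},{"rx":0,"ry":0,"rz":0,"x":0,"y":0,"z":-0.1,"jaw":-1},{"rx":0,"ry":0,"rz":0,"x":0,"y":0,"z":-0.1,"jaw":-1},{"rx":0,"ry":0,"rz":0,"x":0,"y":0,"z":0,"jaw":-1}]'
```

```text
clock: 8.22
tcp_pos: [0.4582, 0.1935, 0.1775]
orientation: [-2.059, -2.372, 0.002]
contact_force: [0.1, 0.4, -0.8]
grip_width: 0.0158
gripper_force: 68.3
```

Tip is about 13 mm inside and nothing is touching. On down to the catch.

```bash
python3 -m jog '[{"rx":0,"ry":0,"rz":0,"x":0,"y":0,"z":-0.2,"jaw":-1},{"rx":0,"ry":0,"rz":0,"x":0,"y":0,"z":-0.15,"jaw":-1},{"rx":0,"ry":0,"rz":0,"x":0,"y":0,"z":0,"jaw":-1}]'
python3 -m jog '[{"rx":0,"ry":0,"rz":0,"x":0,"y":0,"z":-0.1,"jaw":-1},{"rx":0,"ry":0,"rz":0,"x":0,"y":0,"z":-0.08,"jaw":-1},{"rx":0,"ry":0,"rz":0,"x":0,"y":0,"z":0,"jaw":-1}]' 90
```

```text
clock: 8.6
tcp_pos: [0.458, 0.1934, 0.1562]
orientation: [-2.06, -2.372, 0.003]
contact_force: [0.8, -0.1, -0.9]
grip_width: 0.0155
gripper_force: 68.3
clock: 8.98
tcp_pos: [0.4592, 0.1934, 0.1468]
orientation: [2.06, 2.371, 0.001]
contact_force: [-0.9, -1.3, 4.5]
grip_width: 0.015
gripper_force: 88.6
```

```bash
python3 -m jog '[{"rx":0,"ry":0,"rz":0,"x":0,"y":0,"z":-0.05,"jaw":-1},{"rx":0,"ry":0,"rz":0,"x":0,"y":0,"z":-0.05,"jaw":-1},{"rx":0,"ry":0,"rz":0,"x":0,"y":0,"z":0,"jaw":-1},{"rx":0,"ry":0,"rz":0,"x":0,"y":0,"z":0,"jaw":-1}]'
python3 - <<'E'
from h import *
a=cv2.imread("pics/top3.png");b=grab_frame("top")[:,:,::-1];cv2.imwrite("pics/top5.png",b)
d=cv2.absdiff(a,b).max(2)[160:300,235:300]>25
print(d.sum(),np.argwhere(d).mean(0) if d.any() else 0, d.any(0).nonzero()[0].max() if d.any() else 0)
E
```

```text
clock: 9.48
tcp_pos: [0.4593, 0.1933, 0.141]
orientation: [2.06, 2.371, 0.001]
contact_force: [-0.4, -1.6, 6.5]
grip_width: 0.0146
gripper_force: 88.4
1256 [76.55015924 19.63535032] 35
```

The tray has moved out. Withdrawing the pin and heading back above the stand.

```bash
python3 -m jog '[{"rx":0,"ry":0,"rz":0,"x":0,"y":0,"z":0.2,"jaw":-1},{"rx":0,"ry":0,"rz":0,"x":0,"y":0,"z":0.4,"jaw":-1},{"rx":0,"ry":0,"rz":0,"x":0,"y":0,"z":0.6,"jaw":-1},{"rx":0,"ry":0,"rz":0,"x":0,"y":0,"z":0.6,"jaw":-1},{"rx":0,"ry":0,"rz":0,"x":0.055,"y":-0.4,"z":0.63,"jaw":-1},{"rx":0,"ry":0,"rz":0,"x":0.1,"y":-0.94,"z":0,"jaw":-1},{"rx":0,"ry":0,"rz":0,"x":0.1,"y":-0.9,"z":0,"jaw":-1},{"rx":0,"ry":0,"rz":0,"x":0.1,"y":-0.9,"z":0,"jaw":-1}]'
python3 -m jog '[{"rx":0,"ry":0,"rz":0,"x":0.1,"y":-0.9,"z":0,"jaw":-1},{"rx":0,"ry":0,"rz":0,"x":0.1,"y":-0.9,"z":0,"jaw":-1},{"rx":0,"ry":0,"rz":0,"x":0,"y":-0.9,"z":0,"jaw":-1},{"rx":0,"ry":0,"rz":0,"x":0,"y":-0.9,"z":0,"jaw":-1},{"rx":0,"ry":0,"rz":0,"x":0,"y":-0.9,"z":0,"jaw":-1},{"rx":0,"ry":0,"rz":0,"x":0,"y":-0.9,"z":0,"jaw":-1},{"rx":0,"ry":0,"rz":0,"x":0,"y":-0.8,"z":0,"jaw":-1},{"rx":0,"ry":0,"rz":0,"x":0,"y":0,"z":0,"jaw":-1}]'
python3 -m jog '[{"rx":0,"ry":0,"rz":0,"x":0,"y":0,"z":0,"jaw":-1}]'
python3 - <<'E'
from h import *
fs={n:grab_frame(n)[:,:,::-1].copy() for n in("top","scene")}
for n,f in fs.items():cv2.imwrite(f"pics/{n}6.png",f)
def cr(i,x,y,w,h,k):return cv2.resize(i[y:y+h,x:x+w],None,fx=k,fy=k,interpolation=cv2.INTER_CUBIC)
s,t=fs["scene"],fs["top"]
o=np.hstack([cr(s,105,150,80,140,4),cr(t,436,220,70,70,4)[:280].repeat(2,0)[::1][:560] if 0 else np.vstack([cr(t,436,220,70,70,4),cr(t,230,170,70,70,4)])]);cv2.imwrite("pics/c6.png",o)
E
```

```text
clock: 10.52
tcp_pos: [0.4798, 0.0039, 0.2869]
orientation: [2.059, 2.373, 0.002]
contact_force: [1.0, -0.8, -0.5]
grip_width: 0.0151
gripper_force: 87.8
clock: 11.52
tcp_pos: [0.49, -0.3709, 0.2866]
orientation: [2.067, 2.365, -0.004]
contact_force: [0.0, -0.2, -0.7]
grip_width: 0.0152
gripper_force: 87.8
clock: 11.65
tcp_pos: [0.492, -0.3659, 0.2861]
orientation: [-2.059, -2.372, -0.001]
contact_force: [-0.2, 0.2, -0.9]
grip_width: 0.0152
gripper_force: 87.8
```

View pics/c6.png

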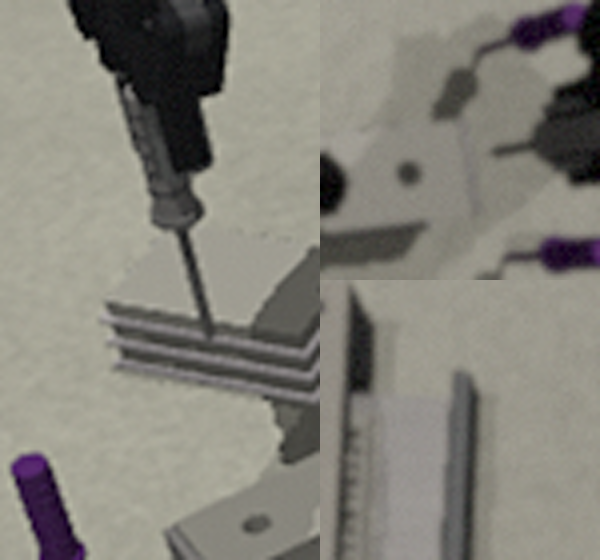

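Crop: the pin is still held upright, with its tip at scene (157,233) over the empty slot at top (458,263). The tray is out about 60 mm. Lowering the pin.

```bash
python3 -m jog '[{"rx":0,"ry":0,"rz":0,"x":-0.015,"y":0,"z":-0.5,"jaw":-1},{"rx":0,"ry":0,"rz":0,"x":0,"y":0,"z":-0.6,"jaw":-1},{"rx":0,"ry":0,"rz":0,"x":0,"y":0,"z":-0.5,"jaw":-1},{"rx":0,"ry":0,"rz":0,"x":0,"y":0,"z":-0.2,"jaw":-1},{"rx":0,"ry":0,"rz":0,"x":0,"y":0,"z":-0.2,"jaw":-1},{"rx":0,"ry":0,"rz":0,"x":0,"y":0,"z":-0.2,"jaw":-1},{"rx":0,"ry":0,"rz":0,"x":0,"y":0,"z":0,"jaw":-1}]'
```

```text
clock: 12.62
tcp_pos: [0.4909, -0.3663, 0.1537]
orientation: [-2.059, -2.372, 0.0]
contact_force: [-0.6, -0.5, -0.4]
grip_width: 0.0152
gripper_force: 87.8
```

Tip is in the slot and nothing is resisting. Continuing down to the collar.

```bash
python3 -m jog '[{"rx":0,"ry":0,"rz":0,"x":0,"y":0,"z":-0.3,"jaw":-1},{"rx":0,"ry":0,"rz":0,"x":0,"y":0,"z":-0.25,"jaw":-1},{"rx":0,"ry":0,"rz":0,"x":0,"y":0,"z":-0.12,"jaw":-1},{"rx":0,"ry":0,"rz":0,"x":0,"y":0,"z":0,"jaw":-1},{"rx":0,"ry":0,"rz":0,"x":0,"y":0,"z":0,"jaw":-1}]'
```

```text
clock: 13.25
tcp_pos: [0.4912, -0.367, 0.1144]
orientation: [2.059, 2.372, 0.0]
contact_force: [0.2, 1.4, -0.2]
grip_width: 0.015
gripper_force: 87.8
```

```bash
python3 -m jog '[{"rx":0,"ry":0,"rz":0,"x":0,"y":0,"z":-0.08,"jaw":-1},{"rx":0,"ry":0,"rz":0,"x":0,"y":0,"z":0,"jaw":-1}]'; python3 -m jog '[{"rx":0,"ry":0,"rz":0,"x":0,"y":0,"z":-0.04,"jaw":-1},{"rx":0,"ry":0,"rz":0,"x":0,"y":0,"z":0,"jaw":-1}]'
```

```text
clock: 13.5
tcp_pos: [0.491, -0.3665, 0.1091]
orientation: [-2.059, -2.372, -0.0]
contact_force: [0.4, -0.3, -1.3]
grip_width: 0.0148
gripper_force: 87.8
clock: 13.75
tcp_pos: [0.491, -0.3666, 0.1067]
orientation: [-2.059, -2.372, -0.0]
contact_force: [-0.3, 0.2, -1.1]
grip_width: 0.0151
gripper_force: 87.8
```

```bash
python3 -m jog '[{"rx":0,"ry":0,"rz":0,"x":0,"y":0,"z":-0.025,"jaw":-1},{"rx":0,"ry":0,"rz":0,"x":0,"y":0,"z":0,"jaw":-1}]'; python3 -m jog '[{"rx":0,"ry":0,"rz":0,"x":0,"y":0,"z":-0.025,"jaw":-1},{"rx":0,"ry":0,"rz":0,"x":0,"y":0,"z":0,"jaw":-1}]'
```

```text
clock: 14.0
tcp_pos: [0.4912, -0.3668, 0.1056]
orientation: [2.06, 2.372, 0.0]
contact_force: [0.1, 0.7, 3.5]
grip_width: 0.0149
gripper_force: 88.3
clock: 14.25
tcp_pos: [0.4912, -0.3669, 0.1055]
orientation: [2.06, 2.372, 0.002]
contact_force: [-3.6, 3.5, 15.0]
grip_width: 0.0152
gripper_force: 89.6
```

The collar is seated on the bar. Easing off and releasing.

```bash
python3 -m jog '[{"rx":0,"ry":0,"rz":0,"x":0,"y":0,"z":0.025,"jaw":-1},{"rx":0,"ry":0,"rz":0,"x":0,"y":0,"z":0,"jaw":-0.4},{"rx":0,"ry":0,"rz":0,"x":0,"y":0,"z":0,"jaw":0},{"rx":0,"ry":0,"rz":0,"x":0,"y":0,"z":0,"jaw":0.5},{"rx":0,"ry":0,"rz":0,"x":0,"y":0,"z":0,"jaw":1},{"rx":0,"ry":0,"rz":0,"x":0,"y":0,"z":0,"jaw":1},{"rx":0,"ry":0,"rz":0,"x":0,"y":0,"z":0,"jaw":1},{"rx":0,"ry":0,"rz":0,"x":0,"y":0,"z":0,"jaw":1}]' 40
python3 -m jog '[{"rx":0,"ry":0,"rz":0,"x":0,"y":0,"z":0.4,"jaw":1},{"rx":0,"ry":0,"rz":0,"x":0,"y":0,"z":0.7,"jaw":1},{"rx":0,"ry":0,"rz":0,"x":0,"y":0,"z":0.9,"jaw":1},{"rx":0,"ry":0,"rz":0,"x":0,"y":0,"z":0.3,"jaw":1},{"rx":0,"ry":0,"rz":0,"x":0,"y":0,"z":0,"jaw":1}]'
python3 - <<'E'
from h import *
o=get_obs();w=camera_params("wrist");f={n:grab_frame(n)[:,:,::-1].copy() for n in("wrist","scene","top")}
for n,i in f.items():cv2.imwrite(f"pics/{n}7.png",i)
print(o["tcp_pos"],o["joints"])
o=np.hstack([cv2.resize(f["wrist"][180:300,260:400],None,fx=3,fy=3),cv2.resize(f["scene"][210:330,130:250],None,fx=3,fy=3)]);
t=cv2.resize(f["top"][160:300,200:380],None,fx=1.65,fy=1.65);o=np.vstack([o,np.zeros((236,o.shape[1],3),np.uint8)]);o[362:362+t.shape[0],:t.shape[1]]=t[:o.shape[0]-362];cv2.imwrite("pics/c7.png",o)
T=camera_params("top")
g=f["top"][:,:,1].astype(float)
# tray front panel right edge profile
print(g[215:235,236:290].mean(0).round(0).tolist())
E
```

```text
clock: 15.25
tcp_pos: [0.4911, -0.3667, 0.1054]
orientation: [2.06, 2.372, -0.0]
contact_force: [-0.5, -0.4, -1.0]
grip_width: 0.0854
gripper_force: 0.0
clock: 15.88
tcp_pos: [0.4915, -0.3669, 0.2442]
orientation: [2.058, 2.371, 0.001]
contact_force: [0.5, 0.3, -0.6]
grip_width: 0.0854
gripper_force: 0.0
[ 0.49154528 -0.36689108  0.24417219] [-0.00667825  0.43935554  0.7451192   1.73409809 -0.3313006   1.09582519
  0.98537344]
[81.0, 102.0, 114.0, 124.0, 127.0, 122.0, 124.0, 131.0, 134.0, 134.0, 136.0, 145.0, 150.0, 150.0, 150.0, 150.0, 150.0, 151.0, 150.0, 151.0, 151.0, 151.0, 151.0, 146.0, 129.0, 104.0, 96.0, 100.0, 100.0, 91.0, 62.0, 54.0, 88.0, 120.0, 133.0, 135.0, 138.0, 143.0, 150.0, 152.0, 152.0, 153.0, 153.0, 153.0, 153.0, 153.0, 154.0, 153.0, 153.0, 151.0, 152.0, 152.0, 154.0, 153.0]
```

View pics/c7.png

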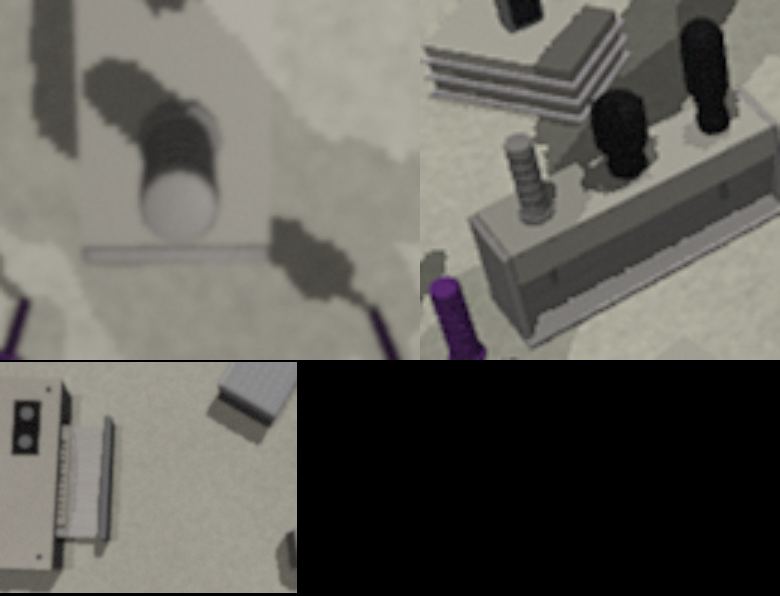

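The pin is upright with its collar down. The tray panel's top edge is at top columns 260.5–266, rows about 194–271.

```bash
python3 - <<'E'
from h import *
T=camera_params("top");print([onz(T,u,v,.074).round(4) for u,v in((260.5,225),(266,225),(263.5,194),(261,270))])
E
```

```text
[array([0.5605, 0.0456, 0.074 ]), array([0.5608, 0.0341, 0.074 ]), array([0.6273, 0.0422, 0.074 ]), array([0.4659, 0.0405, 0.074 ])]
```

```bash
python3 -m jog '[{"rx":0,"ry":0,"rz":0.91,"x":0.11,"y":0.75,"z":0,"jaw":0},{"rx":0,"ry":0,"rz":0.91,"x":0.11,"y":0.75,"z":0,"jaw":0},{"rx":0,"ry":0,"rz":0.91,"x":0.11,"y":0.75,"z":0,"jaw":0},{"rx":0,"ry":0,"rz":0.91,"x":0.11,"y":0.75,"z":0,"jaw":0},{"rx":0,"ry":0,"rz":0.91,"x":0.11,"y":0.75,"z":0,"jaw":0},{"rx":0,"ry":0,"rz":0.91,"x":0.11,"y":0.75,"z":0,"jaw":0},{"rx":0,"ry":0,"rz":0.91,"x":0.11,"y":0.75,"z":0,"jaw":0},{"rx":0,"ry":0,"rz":0.91,"x":0.11,"y":0.75,"z":0,"jaw":0}]'
python3 -m jog '[{"rx":0,"ry":0,"rz":0.91,"x":0.14,"y":0.78,"z":0,"jaw":0},{"rx":0,"ry":0,"rz":0,"x":0,"y":0,"z":0,"jaw":0},{"rx":0,"ry":0,"rz":0,"x":0,"y":0,"z":0,"jaw":0},{"rx":0,"ry":0,"rz":0,"x":0,"y":0,"z":0,"jaw":0}]'
```

```text
clock: 17.02
tcp_pos: [0.5429, -0.0051, 0.2416]
orientation: [-0.241, -3.129, 0.001]
contact_force: [-0.1, -0.7, 0.6]
grip_width: 0.0429
gripper_force: 0.0
clock: 17.52
tcp_pos: [0.5518, 0.0384, 0.2427]
orientation: [-0.006, -3.14, 0.001]
contact_force: [-0.2, 0.2, -0.3]
grip_width: 0.0431
gripper_force: 0.0
```

```bash
python3 -m jog '[{"rx":0,"ry":0,"rz":0,"x":0,"y":0.025,"z":-0.8,"jaw":0},{"rx":0,"ry":0,"rz":0,"x":0,"y":0,"z":-0.8,"jaw":0},{"rx":0,"ry":0,"rz":0,"x":0,"y":0,"z":-0.6,"jaw":0},{"rx":0,"ry":0,"rz":0,"x":0,"y":0,"z":-0.4,"jaw":0},{"rx":0,"ry":0,"rz":0,"x":0,"y":0,"z":-0.4,"jaw":0},{"rx":0,"ry":0,"rz":0,"x":0,"y":0,"z":-0.2,"jaw":0},{"rx":0,"ry":0,"rz":0,"x":0,"y":0,"z":0,"jaw":0}]'
python3 -m jog '[{"rx":0,"ry":0,"rz":0,"x":0,"y":0,"z":0,"jaw":-0.5},{"rx":0,"ry":0,"rz":0,"x":0,"y":0,"z":0,"jaw":-0.6},{"rx":0,"ry":0,"rz":0,"x":0,"y":0,"z":0,"jaw":-0.7},{"rx":0,"ry":0,"rz":0,"x":0,"y":0,"z":0,"jaw":-0.8},{"rx":0,"ry":0,"rz":0,"x":0,"y":0,"z":0,"jaw":-0.9},{"rx":0,"ry":0,"rz":0,"x":0,"y":0,"z":0,"jaw":-0.9},{"rx":0,"ry":0,"rz":0,"x":0,"y":0,"z":0,"jaw":-0.9}]' 30
```

```text
clock: 18.4
tcp_pos: [0.5518, 0.0409, 0.0509]
orientation: [-0.003, -3.14, 0.001]
contact_force: [-0.3, 0.6, 0.1]
grip_width: 0.0426
gripper_force: 0.0
clock: 19.27
tcp_pos: [0.5527, 0.0416, 0.052]
orientation: [0.001, 3.141, 0.0]
contact_force: [-0.8, -0.1, 6.0]
grip_width: 0.0094
gripper_force: 29.7
```

The panel is gripped. Drawing the tray out smoothly along -y.

```bash
python3 -m jog '[{"rx":0,"ry":0,"rz":0,"x":0,"y":-0.05,"z":0,"jaw":-0.9},{"rx":0,"ry":0,"rz":0,"x":0,"y":-0.1,"z":0,"jaw":-0.9},{"rx":0,"ry":0,"rz":0,"x":0,"y":-0.15,"z":0,"jaw":-0.9},{"rx":0,"ry":0,"rz":0,"x":0,"y":-0.15,"z":0,"jaw":-0.9},{"rx":0,"ry":0,"rz":0,"x":0,"y":-0.15,"z":0,"jaw":-0.9},{"rx":0,"ry":0,"rz":0,"x":0,"y":-0.15,"z":0,"jaw":-0.9},{"rx":0,"ry":0,"rz":0,"x":0,"y":-0.15,"z":0,"jaw":-0.9},{"rx":0,"ry":0,"rz":0,"x":0,"y":-0.1,"z":0,"jaw":-0.9}]'
python3 -m jog '[{"rx":0,"ry":0,"rz":0,"x":0,"y":-0.1,"z":0,"jaw":-0.9},{"rx":0,"ry":0,"rz":0,"x":0,"y":-0.08,"z":0,"jaw":-0.9},{"rx":0,"ry":0,"rz":0,"x":0,"y":-0.05,"z":0,"jaw":-0.9},{"rx":0,"ry":0,"rz":0,"x":0,"y":-0.03,"z":0,"jaw":-0.9},{"rx":0,"ry":0,"rz":0,"x":0,"y":0,"z":0,"jaw":-0.9}]'
```

```text
clock: 20.27
tcp_pos: [0.5525, -0.0182, 0.0519]
orientation: [0.001, 3.141, 0.001]
contact_force: [-1.5, 2.0, 7.6]
grip_width: 0.0091
gripper_force: 29.8
clock: 20.9
tcp_pos: [0.5524, -0.034, 0.0519]
orientation: [0.002, 3.141, 0.001]
contact_force: [-1.1, -0.5, 7.2]
grip_width: 0.0095
gripper_force: 29.8
```

```bash
python3 -m jog '[{"rx":0,"ry":0,"rz":0,"x":0,"y":-0.03,"z":0,"jaw":-0.9},{"rx":0,"ry":0,"rz":0,"x":0,"y":-0.02,"z":0,"jaw":-0.9},{"rx":0,"ry":0,"rz":0,"x":0,"y":0,"z":0,"jaw":-0.9}]'; python3 -m jog '[{"rx":0,"ry":0,"rz":0,"x":0,"y":-0.03,"z":0,"jaw":-0.9},{"rx":0,"ry":0,"rz":0,"x":0,"y":0,"z":0,"jaw":-0.9}]'
```

```text
clock: 21.28
tcp_pos: [0.5524, -0.0368, 0.0519]
orientation: [0.001, 3.141, 0.001]
contact_force: [-3.1, 0.2, 6.5]
grip_width: 0.0092
gripper_force: 29.9
clock: 21.52
tcp_pos: [0.5524, -0.0381, 0.0519]
orientation: [0.001, 3.141, 0.002]
contact_force: [-1.7, 1.6, 7.1]
grip_width: 0.0095
gripper_force: 30.0
```

```bash
python3 -m jog '[{"rx":0,"ry":0,"rz":0,"x":0,"y":-0.03,"z":0,"jaw":-0.9},{"rx":0,"ry":0,"rz":0,"x":0,"y":-0.03,"z":0,"jaw":-0.9},{"rx":0,"ry":0,"rz":0,"x":0,"y":0,"z":0,"jaw":-0.9}]'
```

```text
clock: 21.9
tcp_pos: [0.5524, -0.0381, 0.0519]
orientation: [0.003, -3.141, -0.007]
contact_force: [-3.0, 10.0, 8.1]
grip_width: 0.0093
gripper_force: 30.3
```

The tray is at its stop: 10 N and no further motion. Easing off, opening and lifting clear.

```bash
python3 -m jog '[{"rx":0,"ry":0,"rz":0,"x":0,"y":0.05,"z":0,"jaw":-0.9},{"rx":0,"ry":0,"rz":0,"x":0,"y":0,"z":0,"jaw":-0.6},{"rx":0,"ry":0,"rz":0,"x":0,"y":0,"z":0,"jaw":-0.3},{"rx":0,"ry":0,"rz":0,"x":0,"y":0,"z":0,"jaw":0},{"rx":0,"ry":0,"rz":0,"x":0,"y":0,"z":0,"jaw":0},{"rx":0,"ry":0,"rz":0,"x":0,"y":0,"z":0,"jaw":0}]'
python3 -m jog '[{"rx":0,"ry":0,"rz":0,"x":0,"y":0,"z":0.2,"jaw":0},{"rx":0,"ry":0,"rz":0,"x":0,"y":0,"z":0.5,"jaw":0},{"rx":0,"ry":0,"rz":0,"x":0,"y":0,"z":0.9,"jaw":0},{"rx":0,"ry":0,"rz":0,"x":0,"y":0,"z":0.9,"jaw":0},{"rx":0,"ry":0,"rz":0,"x":0,"y":-0.6,"z":0.5,"jaw":0},{"rx":0,"ry":0,"rz":0,"x":0,"y":-0.6,"z":0.2,"jaw":0},{"rx":0,"ry":0,"rz":0,"x":0,"y":0,"z":0,"jaw":0},{"rx":0,"ry":0,"rz":0,"x":0,"y":0,"z":0,"jaw":0}]'
python3 - <<'E'
from h import *
f={n:grab_frame(n)[:,:,::-1].copy() for n in("scene","top")}
cv2.imwrite("pics/end.png",np.hstack([f["scene"][100:400,90:490],f["top"][100:400,100:500]]))
E
```

```text
clock: 22.65
tcp_pos: [0.5522, -0.0394, 0.0513]
orientation: [-0.001, -3.141, 0.0]
contact_force: [0.1, -0.7, 0.4]
grip_width: 0.0425
gripper_force: 0.0
clock: 23.65
tcp_pos: [0.5521, -0.1108, 0.2435]
orientation: [-0.001, -3.142, -0.001]
contact_force: [-0.1, 1.3, -0.5]
grip_width: 0.0431
gripper_force: 0.0
```

View pics/end.png

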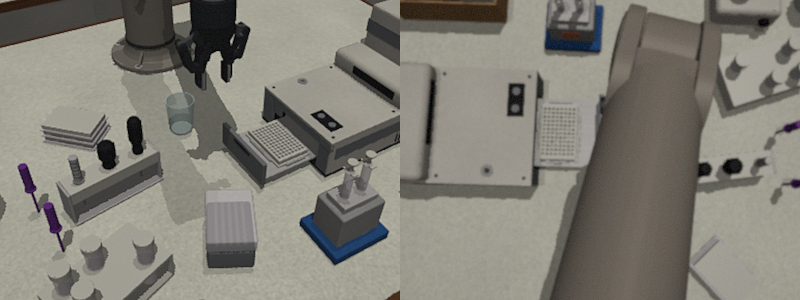

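The picture shows the tray fully out with the plate flat in its nest (scene crop (280,143)). The pin stands upright in the stand (75,170), the bystanders are in place and the gripper is clear.

```bash
python3 -c "
from bench import *
print(r.hand_in())"
```

```text
the job is handed in; nothing more can be done
None
```

The job is handed in: the tray is out at its stop with the plate flat in its nest, and the pin is back upright in its slot; the judge's result was not shown.

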